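# Fit a dust cover and hold its snap ring spread at the groove

## Robot

A 6-joint arm with a two-finger parallel gripper is mounted at the origin on the work surface. World frame = base frame: x ahead of the robot, y to its left, z up, the work surface at z = 0. Lengths are in mm, angles in rad, forces in N, time in s.
With the tool pointing down it reaches from about 350 to 775 mm from the base axis. Payload 7.3 kg.
Tool frame: the origin (TCP) lies between the finger pads; the fingertips stand tip_reach ahead of it and the grasp point (between the pads) lies 8 mm behind it (tip_reach is the distance from the TCP to the fingertips, in mm); z points along the fingers, y is the line along which they close (so a half turn about z gives the same grasp; the last joint's range is limited). The gripper opens to 92 mm and grips with 3 to 60 N. Pads are 19 mm wide; open, the fingers measure 130 mm over their backs; the gripper's body (75 mm by 190 mm) begins 47 mm behind the grasp point.
Start: joints at [-1.387, 0.342, 1.524, -0, 1.275, -0.146], TCP at [170.046, -496.717, 237.741] pointing down, gripper open.
Joint ranges: [-2.53, 2.53], [-0.77, 2.02], [0.04, 2.7], [-1, 4.14], [0.28, 2.66], [-3.11, 3.11]. Speed limits (rad/s): [2.57, 2.57, 3.14, 3.14, 3.14, 3.14].

## Interface

Orientations are given as a unit quaternion [w, x, y, z].
In Python, from workcell import * gives the robot as it stands.
- The arm moves only by the tool play_rows, never from a script. Its argument "plan" is a list of rows, each a list of 6 numbers: the shift along the tool's x, y, z normalised to -1 to 1, where 1 is 400 mm, then the turn, a rotation vector about the tool's x, y, z normalised to -1 to 1, where 1 is pi/4 rad. A call has 1 to 5 rows; each row shifts and turns the commanded pose from where the row before left it, along the tool's axes as they then stand; what a row does not reach is not made up. A row lasts 1/10 s, in which the tool goes at most 50 mm and 8.59 degrees, less where a joint would pass 70% of its speed; a pose out of reach is approached as far as the arm can. A call with a number of a shift or a turn outside -1 to 1 is refused whole. A call with a gripper value outside its range is refused whole. "claw" is the opening in per cent of the stroke, from 0 (shut) to 100 (fully open), set as the call begins (left out, the last holds). The fingers move at their own pace and stop on an object; "squeeze" is the grip in N (left out, the last holds). Time passes only in rows, so rows that do not move let the fingers close. It gives the time, the measured TCP pose, the force, the opening and the grip force at its end, in the units of the state.
- sense(): the state, without advancing time (a new reading comes with each control period).
- snapshot(name): name is "side" or "top" or "wrist"; returns a dict with "image" (420x560x3 uint8, red, green, blue), "depth" (420x560 float32, mm along the optical axis (not along the pixel's ray), 0 where there is no reading), "fx", "fy", "cx", "cy" (pixels), "k1" (the pictures are not rectified: a ray, as slopes to the right and down, at radius r is drawn at 1 + k1 r^2 times it, then the intrinsics apply), "R" (3x3) and "t" (3): a world point X has camera coordinates R X + t; the wrist camera has in their place "mount" (4x4, takes a point from camera to tool coordinates, whose origin is the TCP and whose axes are the flange's). Camera axes: x right, y down, z forward; pixel columns grow to the right and rows downward; lengths in mm; the calibration is good to about 2 mm. A picture is of the moment at which its call begins: read the wrist's pose just before it.
- job_done(): hands the job in; it is judged then, once.
Trained networks look in a picture, given as the dict that the camera call returned (one of the last four; its "shot" number tells which), for a name from the list of things; names that differ only in an ending like _2 or _b are one class to them, and where a whole thing is asked for, a point or a joint stands for the part that bears it (a point fixed in the world has none). Each returns a list of dicts, best first, with "p" (0 to 1); they miss things now and then, are a little off and sometimes report something else, mostly with a low value. They report only what shows in the picture. A call takes as long as a camera call. They do not tell look-alikes from the thing itself.
- spot_in(name, picture): "xy" ([column, row] in pixels, amid what is visible of it).
- landmark_of(name, picture): "xy" ([column, row] in pixels: a listed point, or the origin of a listed thing).
The state is a dict: "clock": time; "joint_positions": joint angles; "joint_vel": joint speeds; "joint_torque": joint torques, N m; "tool_pos": TCP position; "eef_rot": TCP orientation; "ft_force": force on the tool from outside, world axes, zero at the start; "wrist_torque": the same for the moment, N m; "width": opening from 0.0 (shut) to 1.0 (fully open); "finger_force": force on a finger pad.
Only numpy, scipy, OpenCV 4.12 (cv2) and the standard library are available. Lean on these libraries where they do the work, as an engineer would, in place of code of your own. Each camera call takes 0.05 s, during which the arm holds its last target. There are 200 camera calls.

## Task

Set the loose dust cover down gently over the wheel's axle stub so that it sits fully home and level on the hub's rim, and let go of it. Then take the snap-ring pliers from their stand, squeeze them fully so that the ring on their tips is spread, lift it clear and slide it down over the stub until it lies level at the groove just above the cover's neck. Finish while still holding it there, pliers squeezed and ring spread around the stub, ready to be checked before it is let in, and do not push aside the jar, screwdriver, spanner or bearing lying near by.

Things in the scene. Friction and masses are not known exactly. Their poses are not given: they have to be found in the camera images.
- cover: loose aluminium dust cover, neck up on the bench, 33 mm high, 42 mm hole right through: chamfered spigot 60 mm across and 6 mm high, above it a flange 84 mm across and 5 mm thick, above it a round neck 52 mm across and 22 mm high (grip it from above, finger tips just over the flange). Origin on its axis at the spigot's underside, z up its axis. About 0.15 kg
- hub: belt grinder idler wheel lying flat (130 mm across, black rubber tread, top face 58 mm above the bench) on a fixed green 130 mm square foot; a raised aluminium rim 83 mm across with a bore of 65 mm stands in its middle and the steel axle stub, 36 mm across, rises through it. Origin on the stub's axis at bench level; z up. Fixed
- hub_rim (a point): centre of the hub's rim, on the stub's axis, level with the rim's top (70 mm above the bench). When the cover is home its spigot is in the bore, its flange lies on the rim, and its origin is 6 mm below this point
- hub_groove (a point): point on the stub's axis 97 mm above the bench, level with the neck's top once the cover is home; the ring's groove (32 mm across) runs from 0.5 mm below to 4.5 mm above this point. With the ring at the groove its underside is at this level, just touching the neck or up to 2 mm above it
- shaft_top (a point): top end of the stub on its axis, 120.5 mm above the bench, 23.5 mm above hub_groove; its edge has a 3 mm chamfer
- pliers: external snap-ring pliers, bent tips down, level in their stand. Origin on the pivot at the handles' underside, x to the tips, z up. Two blue handles 12 mm high, 36 to 108 mm behind the pivot. Squeezing spreads the tips, which are 56 mm ahead of the pivot and reach 29 mm down, their pins in the ring's holes. 6 to 12 N at the grip squeezes them to a fixed stop; grip with 40 N or more. 0.16 kg
- pliers_grip (a point): grip point midway between the handles, 60 mm behind the pivot, at half the handles' height. Fingers close across the handles (pliers' y): 59 mm over their outsides when free, about 36 mm with faces parallel at the stop. The stand leaves 35 mm of handle free to both sides of it and over 40 mm below
- pliers_left (a joint): angle of the left handle: 0 free, about 0.19 rad fully squeezed to the stop; the right one moves alike
- ring: bright steel snap ring 3 mm thick, flat on the stand's black round pad (25 mm high), its two lugs on the pliers' pins. Origin at its underside, at the centre of its circle when spread, about 80 mm ahead of the pivot; x as the pliers' x, gap at -x, z up. Free it cannot pass the stub; spread it is about 41 mm inside, 52 mm outside, and hangs on the pins alone, just under their shoulders
- ring_left (a joint): opening angle of the ring's left arm: 0 free, about 0.22 rad spread by fully squeezed pliers; it counts as spread above 0.16
- ring_right (a joint): the same for the right arm
- rest: fixed wooden tool stand, 236 mm long, 88 mm wide, carrying the pliers' underside 54 mm above the bench. Origin at bench level below the pliers' grip point, x along the pliers to the ring
- paste_jar: bystander: small jar of polishing paste, 52 mm across, 55 mm high
- hex_driver: bystander: screwdriver lying on the bench, 190 mm long
- spanner: bystander: spanner lying on the bench, 180 mm long
- spare_bearing: bystander: ball bearing lying flat, 52 mm across, 15 mm high
Not all that is in view belongs to the job. There is more than one size of the hub; the job needs the smaller. Of the things that look like the pliers, the smaller one is meant.

How it is judged:
By the outcome, as a careful person would: the job done as asked, in the order asked, and still so for the second after the job is handed in, while the arm keeps its last pose, push and grip.
It also fails if it takes over 56 s, if anything falls off the work surface, if the arm or the gripper's body presses on something with over 40 N, if the wrist force passes 120 N, or if a joint passes its speed limit or range.

## Working session

There is one attempt and no reset: what is moved stays moved. The work goes in short steps, Python scripts to look and compute and a tool call to move; the robot and the scene stay as the last step left them, time stands still between calls to the robot, and variables do not carry over. Pictures are saved under pics/ and viewed, at most 10 in all, crops included, and the job is handed in when it is done.

Besides the shell and the picture viewer there is one more tool, called after "Request:" in YAML: its name, and indented under it one key for each argument. play_rows: Moves the arm, as the interface text tells. Its arguments: {"type":"object","properties":{"plan":{"type":"array","items":{"type":"array","items":{"type":"number"}}},"claw":{"type":"number"},"squeeze":{"type":"number"}},"required":["plan"]}

```bash
mkdir -p pics; ls; cat > h.py <<'E'
from workcell import *
import numpy as np, cv2
from scipy.spatial.transform import Rotation as Ro
def save(p,f): cv2.imwrite('pics/'+f,cv2.cvtColor(p['image'],cv2.COLOR_RGB2BGR))
def ray(p,xy):
    d=np.array([(xy[0]-p['cx'])/p['fx'],(xy[1]-p['cy'])/p['fy']]);u=d.copy()
    for _ in range(30): u=d/(1+p['k1']*(u@u))
    return np.array([u[0],u[1],1.])
def cam(p,st=None):
    # returns R_wc, origin
    if 'R' in p:
        R=np.array(p['R']);return R.T,-R.T@np.array(p['t'])
    M=np.array(p['mount']);q=st['eef_rot'];T=Ro.from_quat([q[1],q[2],q[3],q[0]]).as_matrix()
    return T@M[:3,:3],T@M[:3,3]+np.array(st['tool_pos'])
def atz(p,xy,z,st=None):
    R,o=cam(p,st);d=R@ray(p,xy);return o+d*(z-o[2])/d[2]
def cloud(p,st=None):
    R,o=cam(p,st);H,W=p['depth'].shape
    g=np.stack(np.meshgrid(np.arange(W),np.arange(H)),-1).reshape(-1,2).astype(float)
    d=(g-[p['cx'],p['cy']])/[p['fx'],p['fy']];u=d.copy()
    for _ in range(30): u=d/(1+p['k1']*(u**2).sum(1,keepdims=True))
    P=np.c_[u,np.ones(len(u))]*p['depth'].reshape(-1,1)
    P=P@R.T+o;P[p['depth'].reshape(-1)==0]=np.nan
    return P.reshape(H,W,3)
E
python3 - <<'E'
from h import *
s=sense();print({k:np.round(v,3) for k,v in s.items()})
p=snapshot('top');save(p,'top0.png')
for n in ['cover','hub','hub_rim','shaft_top','pliers','pliers_grip','ring','rest','paste_jar','hex_driver','spanner','spare_bearing']:
    z={'hub_rim':70,'shaft_top':120.5,'pliers':54,'pliers_grip':60,'ring':25}.get(n,0)
    print(n,[(np.round(l['xy']),round(l['p'],2),np.round(atz(p,l['xy'],z))) for l in landmark_of(n,p)])
p=snapshot('side');save(p,'side0.png')
E
```

```text
pics
{'clock': np.float64(0.0), 'joint_positions': array([-1.387,  0.343,  1.525,  0.   ,  1.275, -0.146]), 'joint_vel': array([ 0.001, -0.002,  0.   , -0.001,  0.   ,  0.   ]), 'joint_torque': array([ 1.0000e-03, -4.3124e+01, -2.4422e+01,  7.2000e-02,  5.6000e-02,
       -0.0000e+00]), 'tool_pos': array([ 169.968, -496.306,  237.034]), 'eef_rot': array([-0.001,  0.986,  0.164, -0.   ]), 'ft_force': array([-0.631,  0.58 , -0.649]), 'wrist_torque': array([-0.05 , -0.021, -0.015]), 'finger_force': np.float64(0.0), 'width': np.float64(0.996)}
cover [(array([197., 221.]), 0.97, array([476., 268.,   0.])), (array([206., 131.]), 0.4, array([745., 252.,   0.]))]
hub [(array([440., 310.]), 0.8, array([ 229., -440.,    0.])), (array([307., 190.]), 0.73, array([572., -49.,   0.]))]
hub_rim [(array([310., 184.]), 0.62, array([580., -54.,  70.])), (array([450., 308.]), 0.59, array([ 237., -447.,   70.]))]
shaft_top [(array([311., 181.]), 0.84, array([577., -55., 120.])), (array([456., 312.]), 0.69, array([ 231., -448.,  120.])), (array([383., 209.]), 0.52, array([ 505., -249.,  120.]))]
pliers [(array([261., 265.]), 0.65, array([352.,  78.,  54.])), (array([378., 209.]), 0.63, array([ 513., -247.,   54.]))]
pliers_grip [(array([263., 293.]), 0.96, array([273.,  72.,  60.])), (array([385., 232.]), 0.6, array([ 447., -266.,   60.]))]
ring [(array([370., 186.]), 0.44, array([ 582., -230.,   25.]))]
rest [(array([383., 232.]), 0.86, array([ 453., -272.,    0.]))]
paste_jar [(array([354., 130.]), 0.77, array([ 756., -187.,    0.]))]
hex_driver [(array([111., 195.]), 0.88, array([549., 528.,   0.])), (array([371., 187.]), 0.56, array([ 583., -239.,    0.]))]
spanner [(array([458., 178.]), 0.74, array([ 616., -499.,    0.]))]
spare_bearing [(array([207., 130.]), 0.51, array([749., 250.,   0.]))]
```

```bash
python3 -c "
import cv2
a=cv2.imread('pics/top0.png');b=cv2.imread('pics/side0.png')
cv2.imwrite('pics/t1.png',a)"
```

```text
(no output)
```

View pics/top0.png

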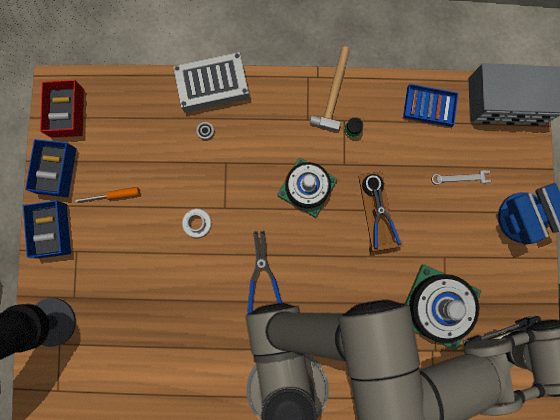

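View pics/side0.png

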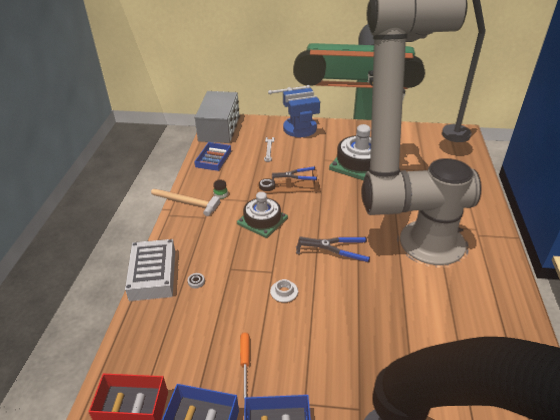

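Request:
play_rows:
  plan:
    - [0,0,-0.12,0,0,0]
    - [0.1,-0.043,-0.05,0,0,0]
    - [0.1,-0.043,0,0,0,0]
    - [0.1,-0.043,0,0,0,0]
    - [0.1,-0.043,0,0,0,0]
  claw: 100
  squeeze: 20

```text
clock: 1.2
tool_pos: [300.1, -378.6, 306.1]
eef_rot: [0.0, 0.986, 0.164, 0.0]
ft_force: [0.8, 0.1, -0.4]
width: 1.003
finger_force: 0.0
```

Request:
play_rows:
  plan:
    - [0.1,-0.043,0,0,0,0]
    - [0.1,-0.043,0,0,0,0]
    - [0.1,-0.043,0,0,0,0]
    - [0.1,-0.043,0,0,0,0]
    - [0,0,0,0,0,0]

```text
clock: 1.7
tool_pos: [431.1, -259.4, 305.7]
eef_rot: [-0.0, 0.986, 0.167, 0.001]
ft_force: [-0.9, -0.2, 0.7]
width: 0.999
finger_force: 0.0
```

```bash
cat >> h.py <<'E'
def look(f,names):
    s=sense();p=snapshot('wrist');save(p,f)
    print(np.round(s['tool_pos'],1),np.round(s['eef_rot'],4),round(s['clock'],2))
    Z={'hub_rim':70,'hub_groove':97,'shaft_top':120.5,'pliers':54,'pliers_grip':60,'ring':25}
    for n in names:
        print(n,[(np.round(l['xy']),round(l['p'],2),np.round(atz(p,l['xy'],Z.get(n,0),s),1)) for l in landmark_of(n,p)])
    return s,p
E
python3 - <<'E'
from h import *
import workcell;print([ (k,v) for k,v in vars(workcell).items() if not k.startswith('_') and not callable(v)])
s,p=look('w1.png',['pliers','pliers_grip','ring','rest'])
print(np.round(p['mount'],3))
np.savez('w1.npz',cl=cloud(p,s),im=p['image'])
E
```

```text
[('tip_reach', 11.0)]
[ 431.1 -259.4  305.7] [-4.000e-04  9.860e-01  1.669e-01  8.000e-04] 1.7
pliers [(array([301., 116.]), 0.78, array([ 506.6, -254.8,   54. ])), (array([524., 100.]), 0.62, array([ 601.3, -476. ,   54. ]))]
pliers_grip [(array([303., 113.]), 0.75, array([ 510.1, -256. ,   60. ]))]
ring [(array([312.,  41.]), 0.97, array([ 585.7, -240.6,   25. ]))]
rest [(array([295., 162.]), 0.66, array([ 452.1, -270.5,    0. ]))]
[[ 1.00000e-03 -9.59000e-01 -2.83000e-01  7.50620e+01]
 [ 1.00000e+00  1.00000e-03  1.00000e-03 -1.20300e+00]
 [-1.00000e-03 -2.83000e-01  9.59000e-01 -1.44957e+02]
 [ 0.00000e+00  0.00000e+00  0.00000e+00  1.00000e+00]]
```

View pics/w1.png

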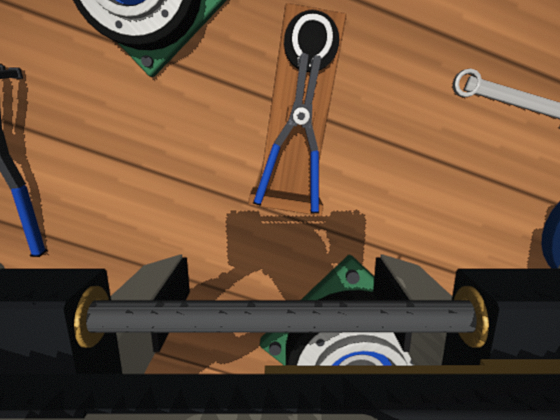

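Request:
play_rows:
  plan:
    - [0.061,-0.091,0,0,0,0]
    - [0.061,-0.091,0,0,0,0]
    - [0.061,-0.091,0,0,0,0]
    - [0.061,-0.091,0,0,0,0]
    - [0,0,0,0,0,0]

```text
clock: 2.45
tool_pos: [473.7, -90.5, 306.0]
eef_rot: [-0.001, 0.986, 0.166, 0.0]
ft_force: [-0.1, -0.1, -0.4]
width: 0.999
finger_force: 0.0
```

```bash
python3 - <<'E'
from h import *
s,p=look('w2.png',['hub','hub_rim','shaft_top','hub_groove'])
cl=cloud(p,s);np.savez('w2.npz',cl=cl,im=p['image'])
def circ(P):
    A=np.c_[P[:,:2],np.ones(len(P))];b=-(P[:,:2]**2).sum(1);a=np.linalg.lstsq(A,b,rcond=None)[0]
    c=-a[:2]/2;return c,np.sqrt(c@c-a[2])
P=cl.reshape(-1,3);P=P[np.isfinite(P).all(1)]
c0=np.array([577,-54]);P=P[np.hypot(*(P[:,:2]-c0).T)<80]
h=np.histogram(P[:,2],np.arange(0,130,2));print([(int(z),n) for z,n in zip(h[1],h[0]) if n>50])
for lo,hi in((117,124),(67,73),(55,61)):
    Q=P[(P[:,2]>lo)&(P[:,2]<hi)];
    if len(Q)<10: continue
    hull=cv2.convexHull(Q[:,:2].astype(np.float32))[:,0]
    print(lo,len(Q),np.median(Q[:,2]),Q[:,:2].mean(0),cv2.minEnclosingCircle(hull))
# pliers from w1
d=np.load('w1.npz');P=d['cl'].reshape(-1,3);I=d['im'].reshape(-1,3).astype(int)
ok=np.isfinite(P).all(1)&(np.hypot(P[:,0]-510,P[:,1]+255)<130)
bl=ok&(I[:,2]>I[:,0]+50)&(I[:,2]>90)&(P[:,2]>45)&(P[:,2]<90)
B=P[bl];print(len(B),B.mean(0),np.percentile(B[:,2],[5,50,95]))
g=ok&(np.hypot(P[:,0]-585,P[:,1]+240)<45)&(I.min(1)>170)
R=P[g];print('ring',len(R),R.mean(0),np.median(R[:,2]),cv2.minEnclosingCircle(R[:,:2].astype(np.float32)))
E
```

```text
[473.7 -90.5 306. ] [-6.000e-04  9.862e-01  1.657e-01  5.000e-04] 2.45
hub [(array([276.,  81.]), 0.6, array([577.8, -46.8,   0. ]))]
hub_rim [(array([275.,  76.]), 0.91, array([577.2, -47.4,  70. ]))]
shaft_top [(array([277.,  69.]), 0.88, array([578.7, -49.4, 120.5]))]
hub_groove [(array([281.,  73.]), 0.57, array([578.6, -52.8,  97. ]))]
[(10, np.int64(53)), (12, np.int64(408)), (14, np.int64(288)), (18, np.int64(142)), (20, np.int64(108)), (52, np.int64(193)), (54, np.int64(2366)), (56, np.int64(4617)), (58, np.int64(1522)), (60, np.int64(106)), (64, np.int64(127)), (66, np.int64(1282)), (68, np.int64(728)), (114, np.int64(156)), (116, np.int64(520)), (118, np.int64(657))]
117 1061 118.31028657504811 [578.37927813 -48.56063354] ((577.7069091796875, -49.20072555541992), 17.25224494934082)
67 1598 67.93784529518734 [579.56471003 -48.46457431] ((578.3661499023438, -48.70988464355469), 41.10858917236328)
55 7927 56.858996214445426 [579.25517252 -48.49517372] ((577.9931030273438, -48.762550354003906), 63.986732482910156)
878 [ 440.56275282 -265.74250978   63.57657798] [61.89496705 63.76550418 65.20556719]
ring 523 [ 593.74820646 -237.66658386   25.79302489] 25.72037191042483 ((587.0122680664062, -240.08641052246094), 25.874305725097656)
```

Request:
play_rows:
  plan:
    - [-0.04,-0.115,0,0,0,0]
    - [-0.04,-0.115,0,0,0,0]
    - [-0.04,-0.115,0,0,0,0]
    - [0.04,-0.115,0,0,0,0]
    - [0.04,-0.115,0,0,0,0]

```text
clock: 3.2
tool_pos: [383.4, 118.9, 306.3]
eef_rot: [0.0, 0.987, 0.162, 0.001]
ft_force: [1.6, -1.0, 0.1]
width: 1.003
finger_force: 0.0
```

Request:
play_rows:
  plan:
    - [0.044,-0.087,0.047,0,0,0]
    - [0.044,-0.087,0.047,0,0,0]
    - [0.044,-0.087,0.047,0,0,0]
    - [0,0,0,0,0,0]

```text
clock: 3.6
tool_pos: [399.7, 236.5, 246.6]
eef_rot: [-0.0, 0.986, 0.165, -0.002]
ft_force: [0.2, -0.4, 0.1]
width: 1.005
finger_force: 0.0
```

```bash
python3 - <<'E'
from h import *
s,p=look('w3.png',['cover','paste_jar','spare_bearing'])
cl=cloud(p,s);P=cl.reshape(-1,3);P=P[np.isfinite(P).all(1)]
P=P[np.hypot(P[:,0]-476,P[:,1]-268)<70]
h=np.histogram(P[:,2],np.arange(-6,40,1));print([(int(z),n) for z,n in zip(h[1],h[0]) if n>50])
for lo,hi in((28,36),(6,14)):
    Q=P[(P[:,2]>lo)&(P[:,2]<hi)]
    if len(Q)>10: print(lo,len(Q),np.median(Q[:,2]),Q.mean(0),cv2.minEnclosingCircle(Q[:,:2].astype(np.float32)))
E
```

```text
[399.7 236.5 246.6] [-0.      0.9863  0.1648 -0.0021] 3.6
cover []
paste_jar []
spare_bearing []
[(-5, np.int64(108)), (-4, np.int64(1310)), (-3, np.int64(4316)), (-2, np.int64(3595)), (-1, np.int64(842)), (6, np.int64(59)), (7, np.int64(455)), (8, np.int64(1257)), (9, np.int64(968)), (10, np.int64(218)), (29, np.int64(174)), (30, np.int64(327)), (31, np.int64(219))]
28 777 30.562008213838908 [469.05591086 271.14208799  30.57327027] ((468.2384948730469, 270.90606689453125), 25.823631286621094)
6 2985 8.800782453766317 [469.69546243 271.0294906    8.81023989] ((468.1594543457031, 270.79669189453125), 41.885318756103516)
```

Request:
play_rows:
  plan:
    - [0.0475,-0.0063,0.1,0,0,0]
    - [0.0475,-0.0063,0.1,0,0,0]
    - [0.0475,-0.0063,0.1,0,0,0]
    - [0.0475,-0.0063,0.1,0,0,0]
    - [0,0,0,0,0,0]

```text
clock: 4.3
tool_pos: [467.9, 266.6, 84.2]
eef_rot: [0.001, 0.987, 0.163, -0.004]
ft_force: [-0.5, -0.6, -0.1]
width: 1.001
finger_force: 0.0
```

```bash
python3 - <<'E'
from h import *
print([ (np.round(s['tool_pos'],2),np.round(s['eef_rot'],4)) for s in [sense()]])
s,p=look('w4.png',['cover'])
cl=cloud(p,s);P=cl.reshape(-1,3);P=P[np.isfinite(P).all(1)]
P=P[np.hypot(P[:,0]-468,P[:,1]-271)<55]
for lo,hi in((28,36),(6,14)):
    Q=P[(P[:,2]>lo)&(P[:,2]<hi)]
    if len(Q)>10: print(lo,len(Q),np.median(Q[:,2]),Q.mean(0),cv2.minEnclosingCircle(Q[:,:2].astype(np.float32)))
p=snapshot('top');print([(l['xy'],l['p'],atz(p,l['xy'],33)) for l in spot_in('cover',p)])
E
```

```text
[(array([467.89, 266.61,  84.23]), array([ 0.0011,  0.9866,  0.1628, -0.0044]))]
[467.9 266.6  84.2] [ 0.0011  0.9866  0.1628 -0.0044] 4.3
cover []
28 1955 30.624416306276316 [469.38085826 271.16603684  30.55793544] ((468.6097717285156, 271.0152893066406), 25.999713897705078)
6 6328 8.905939838451701 [476.00535144 273.24028546   8.96736193] ((468.43603515625, 270.88885498046875), 41.9593620300293)
[([308.0, 185.1], 0.74, array([581.40131464, -51.18772387,  33.        ])), ([206.3, 228.8], 0.62, array([451.15977687, 236.80626138,  33.        ]))]
```

View pics/w4.png

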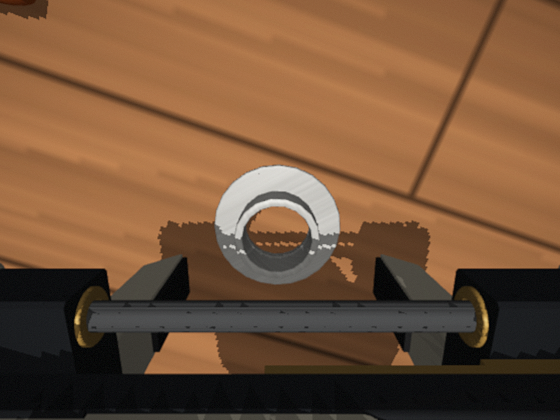

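Request:
play_rows:
  plan:
    - [0.005,-0.01,0.06,0,0,0]
    - [0,0,0.06,0,0,0]
    - [0,0,0.03,0,0,0]
    - [0,0,0,0,0,0]

```text
clock: 4.9
tool_pos: [468.9, 273.0, 29.9]
eef_rot: [0.0, 0.986, 0.164, 0.0]
ft_force: [0.8, 0.2, -0.7]
width: 1.001
finger_force: 0.0
```

```bash
python3 - <<'E'
from h import *
for i in range(3):
    s=sense();print(np.round(s['tool_pos'],2),np.round(s['eef_rot'],4),s['ft_force']);snapshot('side')
E
```

```text
[468.92 273.02  29.92] [1.000e-04 9.864e-01 1.641e-01 0.000e+00] [ 0.75533034  0.15097882 -0.65432313]
[469.49 273.3   30.62] [-1.000e-04  9.864e-01  1.641e-01  7.000e-04] [0.3057277  0.3155665  0.34953032]
[469.94 273.49  30.95] [-2.000e-04  9.864e-01  1.641e-01  1.200e-03] [-0.03922771  1.00743292 -0.18449367]
```

Request:
play_rows:
  plan:
    - [-0.004,0.004,0.015,0,0,0]
    - [0,0,0,0,0,0]
    - [0,0,0,0,0,0]

```text
clock: 5.35
tool_pos: [468.2, 271.2, 23.4]
eef_rot: [0.0, 0.986, 0.164, 0.0]
ft_force: [-0.0, 0.3, -0.2]
width: 1.004
finger_force: 0.0
```

```bash
python3 - <<'E'
from h import *
for i in range(4):
    s=sense();print(np.round(s['tool_pos'],2),np.round(s['eef_rot'],4),np.round(s['ft_force'],2));snapshot('side')
E
```

```text
[468.17 271.22  23.41] [0.     0.9864 0.1641 0.    ] [-0.05  0.33 -0.24]
[468.26 271.27  23.4 ] [0.000e+00 9.864e-01 1.641e-01 1.000e-04] [-0.41 -0.1  -0.07]
[468.28 271.31  23.4 ] [0.000e+00 9.864e-01 1.641e-01 1.000e-04] [ 0.54 -1.18 -1.44]
[468.32 271.31  23.4 ] [0.000e+00 9.864e-01 1.641e-01 1.000e-04] [ 0.24 -0.84  0.48]
```

Request:
play_rows:
  plan:
    - [0,0,-0.002,0,0,0]
    - [0,0,0,0,0,0]
    - [0,0,0,0,0,0]
    - [0,0,0,0,0,0]
    - [0,0,0,0,0,0]
  claw: 0
  squeeze: 25

```text
clock: 6.05
tool_pos: [468.2, 271.3, 24.1]
eef_rot: [0.0, 0.986, 0.164, 0.0]
ft_force: [0.9, -0.1, -0.2]
width: 0.613
finger_force: 0.0
```

Request:
play_rows:
  plan:
    - [0,0,0,0,0,0]
    - [0,0,0,0,0,0]

```text
clock: 6.25
tool_pos: [468.2, 271.2, 24.1]
eef_rot: [0.0, 0.986, 0.164, -0.0]
ft_force: [0.9, -0.4, 0.2]
width: 0.564
finger_force: 25.0
```

Request:
play_rows:
  plan:
    - [0,0,-0.05,0,0,0]
    - [0,0,-0.1,0,0,0]
    - [0,0.05,-0.1,0,0,0]
    - [0,0.1,-0.06,0,0,0]
    - [0,0.1,-0.065,0,0,0]

```text
clock: 6.75
tool_pos: [500.4, 176.1, 175.2]
eef_rot: [0.0, 0.986, 0.165, 0.0]
ft_force: [1.7, 0.2, -2.4]
width: 0.566
finger_force: 25.0
```

Request:
play_rows:
  plan:
    - [0,0.1,0,0,0,0]
    - [0,0.11,0,0,0,0]
    - [0,0.11,0,0,0,0]
    - [0,0.11,0,0,0,0]
    - [0.001,0.1,0,0,0,0]

```text
clock: 7.25
tool_pos: [569.7, -25.7, 173.8]
eef_rot: [-0.0, 0.986, 0.164, -0.0]
ft_force: [1.0, 0.9, -2.1]
width: 0.562
finger_force: 25.0
```

Request:
play_rows:
  plan:
    - [0,0.065,0,0,0,0]
    - [0,0,0,0,0,0]
    - [0,0,0,0,0,0]
    - [0,0,0,0,0,0]

```text
clock: 7.65
tool_pos: [577.5, -47.3, 173.8]
eef_rot: [-0.0, 0.986, 0.165, -0.0]
ft_force: [-0.0, 0.4, -1.9]
width: 0.564
finger_force: 25.0
```

```bash
cat >> h.py <<'E'
def disc(P,c,r,lo,hi):
    Q=P[(np.hypot(P[:,0]-c[0],P[:,1]-c[1])<r)&(P[:,2]>lo)&(P[:,2]<hi)]
    if len(Q)>10: print(lo,len(Q),np.round(np.median(Q[:,2]),1),np.round(Q.mean(0),1),cv2.minEnclosingCircle(Q[:,:2].astype(np.float32)))
E
python3 - <<'E'
from h import *
s,p=look('w5.png',['hub'])
P=cloud(p,s).reshape(-1,3);P=P[np.isfinite(P).all(1)]
c=(578,-48)
disc(P,c,22,114,124);disc(P,c,45,64,73);disc(P,c,70,53,61)
E
```

```text
[577.5 -47.3 173.8] [-4.000e-04  9.864e-01  1.646e-01 -5.000e-04] 7.65
hub [(array([283., 199.]), 0.65, array([576.2, -48.8,   0. ]))]
114 657 118.3 [568.9 -51.  118. ] ((569.1648559570312, -50.79975509643555), 14.777861595153809)
64 1741 67.7 [598.1 -42.9  67.7] ((578.4636840820312, -48.64830017089844), 41.337738037109375)
53 9259 56.5 [596.4 -43.4  56.5] ((578.6133422851562, -48.76100158691406), 64.58705139160156)
```

View pics/w5.png

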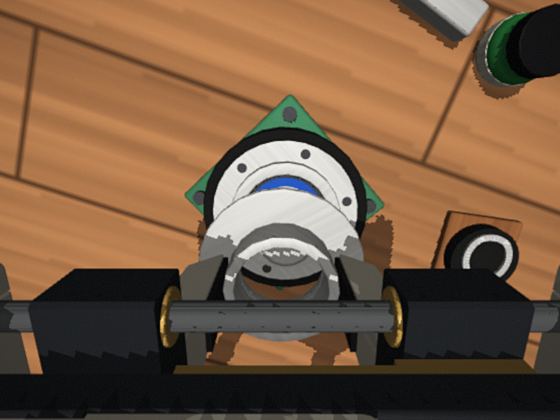

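```bash
python3 - <<'E'
from h import *
s=sense();p=snapshot('wrist');print(np.round(s['tool_pos'],1))
P=cloud(p,s).reshape(-1,3);P=P[np.isfinite(P).all(1)]
c=s['tool_pos'][:2]
disc(P,c,46,155,162);disc(P,c,30,178,184)
E
```

```text
[577.7 -47.1 174.1]
155 6694 158.9 [599.3 -38.4 158.9] ((577.5560302734375, -45.96870803833008), 41.85697555541992)
178 2735 180.8 [584.8 -43.7 180.7] ((580.6943969726562, -45.9536018371582), 29.138751983642578)
```

Request:
play_rows:
  plan:
    - [0,0.006,0.04,0,0,0]
    - [0,0,0.02,0,0,0]
    - [0,0,0.02,0,0,0]
    - [0,0,0.02,0,0,0]
    - [0,0,0,0,0,0]

```text
clock: 8.3
tool_pos: [578.1, -50.3, 132.9]
eef_rot: [-0.0, 0.986, 0.164, -0.001]
ft_force: [0.5, -0.1, -1.7]
width: 0.564
finger_force: 25.0
```

```bash
python3 - <<'E'
from h import *
s=sense();p=snapshot('wrist');save(p,'w6.png');print(np.round(s['tool_pos'],1),np.round(s['ft_force'],2))
P=cloud(p,s).reshape(-1,3);P=P[np.isfinite(P).all(1)]
c=s['tool_pos'][:2]
z=s['tool_pos'][2]-174.1
disc(P,c,46,155+z,162+z);disc(P,(578,-48.7),45,64,73);disc(P,(578,-48.7),70,53,61)
E
```

```text
[578.1 -50.3 132.9] [ 0.46 -0.13 -1.66]
113.79638789653814 9533 117.8 [593.  -43.9 117.8] ((577.8399047851562, -49.10665512084961), 41.8332405090332)
64 1807 67.8 [602.8 -40.6  67.7] ((578.7020874023438, -48.668304443359375), 41.3016357421875)
53 9928 56.5 [608.7 -38.3  56.4] ((578.96044921875, -48.46769714355469), 64.41018676757812)
```

Request:
play_rows:
  plan:
    - [0.002,0,0.025,0,0,0]
    - [0,0,0.025,0,0,0]
    - [0,0,0.025,0,0,0]
    - [0,0,0.01,0,0,0]
    - [0,0,0,0,0,0]

```text
clock: 8.85
tool_pos: [579.0, -50.3, 99.1]
eef_rot: [-0.0, 0.986, 0.164, -0.001]
ft_force: [-0.3, 0.3, -1.6]
width: 0.566
finger_force: 25.0
```

```bash
python3 - <<'E'
from h import *
s=sense();p=snapshot('wrist');print(np.round(s['tool_pos'],1),np.round(s['ft_force'],2))
P=cloud(p,s).reshape(-1,3);P=P[np.isfinite(P).all(1)]
c=s['tool_pos'][:2]
z=s['tool_pos'][2]-174.1
disc(P,c,46,155+z,162+z);disc(P,(578,-48.7),70,53,61)
E
```

```text
[579.  -50.3  99.1] [-0.28  0.31 -1.6 ]
79.95065218092121 6493 83.8 [601.7 -41.3  83.8] ((578.7071533203125, -49.2660026550293), 41.97690963745117)
53 13398 56.5 [608.3 -38.3  56.4] ((578.6124877929688, -48.738582611083984), 64.74640655517578)
```

Well centred. Descend in small steps.

Request:
play_rows:
  plan:
    - [0,-0.001,0.008,0,0,0]
    - [0,0,0.008,0,0,0]
    - [0,0,0.006,0,0,0]
    - [0,0,0,0,0,0]
    - [0,0,0,0,0,0]

```text
clock: 9.4
tool_pos: [579.5, -50.0, 91.3]
eef_rot: [0.0, 0.986, 0.164, 0.0]
ft_force: [-0.4, -0.0, -0.6]
width: 0.563
finger_force: 25.0
```

Request:
play_rows:
  plan:
    - [0,0,0.003,0,0,0]
    - [0,0,0.003,0,0,0]
    - [0,0,0,0,0,0]
    - [0,0,0,0,0,0]

```text
clock: 9.8
tool_pos: [579.4, -50.0, 88.9]
eef_rot: [0.0, 0.986, 0.164, -0.0]
ft_force: [0.7, 0.4, -2.0]
width: 0.562
finger_force: 25.0
```

Request:
play_rows:
  plan:
    - [0,0,0.002,0,0,0]
    - [0,0,0.001,0,0,0]
    - [0,0,0,0,0,0]
    - [0,0,0,0,0,0]

```text
clock: 10.2
tool_pos: [579.5, -50.0, 88.1]
eef_rot: [0.0, 0.986, 0.164, 0.0]
ft_force: [-1.6, 0.6, 2.7]
width: 0.565
finger_force: 25.0
```

Request:
play_rows:
  plan:
    - [0,0,0.001,0,0,0]
    - [0,0,0,0,0,0]
    - [0,0,0,0,0,0]

```text
clock: 10.5
tool_pos: [579.6, -50.0, 88.1]
eef_rot: [0.0, 0.986, 0.164, 0.0]
ft_force: [-2.3, 1.1, 6.9]
width: 0.562
finger_force: 25.0
```

Request:
play_rows:
  plan:
    - [0,0,0,0,0,0]
    - [0,0,0,0,0,0]
    - [0,0,0,0,0,0]
    - [0,0,0,0,0,0]
    - [0,0,0,0,0,0]
  claw: 85

```text
clock: 11.0
tool_pos: [579.4, -50.0, 87.2]
eef_rot: [0.0, 0.986, 0.164, -0.0]
ft_force: [0.2, 0.5, 0.4]
width: 0.847
finger_force: 0.0
```

```bash
python3 - <<'E'
from h import *
s=sense();p=snapshot('wrist');save(p,'w7.png');print(np.round(s['tool_pos'],1),np.round(s['ft_force'],2))
P=cloud(p,s).reshape(-1,3);P=P[np.isfinite(P).all(1)]
c=(578.6,-48.7)
disc(P,c,46,68,77)
Q=P[(np.hypot(P[:,0]-c[0],P[:,1]-c[1])<40)&(np.hypot(P[:,0]-c[0],P[:,1]-c[1])>30)&(P[:,2]>66)&(P[:,2]<80)]
print(len(Q),np.median(Q[:,2]),np.linalg.lstsq(np.c_[Q[:,:2]-c,np.ones(len(Q))],Q[:,2],rcond=None)[0])
E
```

```text
[579.4 -50.   87.2] [0.22 0.54 0.41]
68 8546 72.9 [596.6 -42.9  73. ] ((585.6148071289062, -46.195945739746094), 44.86618423461914)
5692 72.99022611563994 [-9.19297976e-03 -3.54117176e-03  7.32699054e+01]
```

Request:
play_rows:
  plan:
    - [0,0,-0.1,0,0,0]
    - [0,0,-0.12,0,0,0]
    - [-0.05,0.03,-0.1,0,0,0]
    - [-0.1,0.061,-0.035,0,0,0]
    - [-0.1,0.061,0,0,0,0]
  claw: 100

```text
clock: 11.55
tool_pos: [505.0, -140.9, 232.2]
eef_rot: [0.002, 0.986, 0.165, 0.003]
ft_force: [-0.1, -0.9, 0.4]
width: 1.0
finger_force: 0.0
```

Request:
play_rows:
  plan:
    - [-0.1,0.061,0,0,0,0]
    - [-0.1,0.061,0,0,0,0]
    - [-0.1,0.061,0,0,0,0]
    - [-0.1,0.061,0,0,0,0]
    - [0,0,0,0,0,0]

```text
clock: 12.05
tool_pos: [381.7, -287.8, 229.4]
eef_rot: [0.001, 0.987, 0.161, -0.001]
ft_force: [1.0, -0.4, -0.0]
width: 0.997
finger_force: 0.0
```

Request:
play_rows:
  plan:
    - [0,0,0,0,0,0]
    - [0,0,0,0,0,0]

```text
clock: 12.25
tool_pos: [385.3, -283.4, 229.3]
eef_rot: [-0.0, 0.986, 0.164, 0.0]
ft_force: [0.4, 0.5, -0.2]
width: 1.001
finger_force: 0.0
```

```bash
cat > pl.py <<'E'
from h import *
def blue(p,s,c=(440,-266),r=75):
    P=cloud(p,s).reshape(-1,3);I=p['image'].reshape(-1,3).astype(int)
    ok=np.isfinite(P).all(1)&(np.hypot(P[:,0]-c[0],P[:,1]-c[1])<r)
    return P[ok&(I[:,2]>I[:,0]+50)&(I[:,2]>90)&(P[:,2]>45)],P,I
E
python3 - <<'E'
from pl import *
s,p=look('w8.png',['pliers','pliers_grip','ring'])
B,P,I=blue(p,s)
B=B[B[:,2]<90];print(len(B),B.mean(0),np.percentile(B[:,2],[5,50,95]))
# split the two handles, fit lines
u=np.array([.966,.26]);n=np.array([-.26,.966]);m=B[:,:2].mean(0)
for it in range(3):
    t=(B[:,:2]-m)@u;v=(B[:,:2]-m)@n
    L=[]
    for sg in(1,-1):
        k=v*sg>0;f=np.polyfit(t[k],v[k],1);L.append(f);print(k.sum(),f,t[k].min(),t[k].max(),np.median(B[k,2]))
    a=(L[0]+L[1])/2; # mid line v=a0 t+a1
    m=m+n*a[1];ang=np.arctan2(u[1],u[0])+np.arctan(a[0]);u=np.array([np.cos(ang),np.sin(ang)]);n=np.array([-u[1],u[0]])
    print('yaw',np.degrees(ang),m)
ok=np.isfinite(P).all(1)&(np.hypot(P[:,0]-586,P[:,1]+240)<45)&(I.min(1)>170)
Q=P[ok];c,r=cv2.minEnclosingCircle(Q[:,:2].astype(np.float32));print('ring',len(Q),np.median(Q[:,2]),c,r,'along',(np.array(c)-m)@u,'off',(np.array(c)-m)@n)
s2=np.array([s['eef_rot'][2],s['eef_rot'][1]]);print('toolyaw',np.degrees(2*np.arctan2(*s2)))
E
```

```text
[ 385.3 -283.4  229.3] [-1.000e-04  9.864e-01  1.644e-01  2.000e-04] 12.25
pliers [(array([298.,  52.]), 0.64, array([ 507.5, -255.7,   54. ]))]
pliers_grip []
ring []
1543 [ 441.41184459 -265.69876619   63.60095013] [61.97280959 63.6602966  65.05730617]
782 [-0.26440031 26.89546783] -32.87913399360197 35.56879932478415 63.63033207864541
761 [  0.10356713 -26.96905601] -37.55049928118903 31.526593908781177 63.69179016009741
yaw 10.466596397576266 [ 441.42141105 -265.73430928]
782 [-0.18134379 26.44628362] -35.41103733380544 33.832371629919955 63.63033207864541
761 [  0.1843408  -27.23537236] -35.235881886258106 33.55121898626403 63.69179016009741
yaw 10.552454158587 [ 441.49308487 -266.12228882]
782 [-0.18287012 26.84816092] -35.362141988743154 33.8671702757782 63.63033207864541
761 [  0.18281425 -26.83345303] -35.28037583170067 33.51571906955254 63.69179016009741
yaw 10.550853732797584 [ 441.4917381  -266.11505925]
ring 0 nan (0.0, 0.0) 0.0 along -385.29949981999835 off 342.45653009929623
toolyaw 18.930269574606335
  return _methods._mean(a, axis=axis, dtype=dtype,
  ret = ret.dtype.type(ret / rcount)
```

View pics/w8.png

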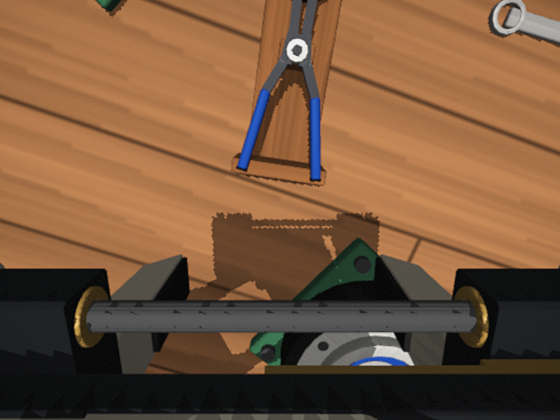

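Request:
play_rows:
  plan:
    - [0,0,0,0,0,0.186]
    - [0.058,-0.0056,0.08,0,0,0]
    - [0.058,-0.0056,0.08,0,0,0]
    - [0.058,-0.0056,0.08,0,0,0]
    - [0,0,0,0,0,0]

```text
clock: 12.95
tool_pos: [452.3, -261.7, 129.1]
eef_rot: [-0.003, 0.996, 0.093, -0.002]
ft_force: [-1.1, 0.9, 0.6]
width: 1.001
finger_force: 0.0
```

Request:
play_rows:
  plan:
    - [0,0,0,0,0,0]
    - [0,0,0,0,0,0]

```text
clock: 13.15
tool_pos: [452.2, -265.0, 134.5]
eef_rot: [0.001, 0.996, 0.092, 0.001]
ft_force: [-0.3, -0.3, 0.9]
width: 0.999
finger_force: 0.0
```

```bash
python3 - <<'E'
from pl import *
s,p=look('w9.png',[])
B,P,I=blue(p,s)
B=B[B[:,2]<90];print(len(B),B.mean(0))
a=np.radians(10.55);u=np.array([np.cos(a),np.sin(a)]);n=np.array([-u[1],u[0]]);m=np.array([452.5,-264.1])
t=(B[:,:2]-m)@u;v=(B[:,:2]-m)@n
L=[np.polyfit(t[v*g>0],v[v*g>0],1) for g in(1,-1)];print(L,t.min(),t.max())
ok=np.isfinite(P).all(1)&(np.hypot(P[:,0]-588,P[:,1]+240)<40)&(I.min(1)>150)&(P[:,2]>15)&(P[:,2]<35)
Q=P[ok];
if len(Q): c,r=cv2.minEnclosingCircle(Q[:,:2].astype(np.float32));print('ring',len(Q),np.median(Q[:,2]),c,r,'along',(np.array(c)-m)@u,'off',(np.array(c)-m)@n)
print('toolyaw',np.degrees(2*np.arctan2(s['eef_rot'][2],s['eef_rot'][1])))
E
```

```text
[ 452.2 -265.   134.5] [7.000e-04 9.958e-01 9.200e-02 6.000e-04] 13.15
2075 [ 444.19868995 -265.62446953   63.85418065]
[array([-0.18402892, 24.94741646]), array([  0.18961457, -25.14889261])] -46.33154697656 22.302915233325074
ring 752 25.72182195632368 (584.4657592773438, -240.46371459960938) 24.029579162597656 along 134.06259485945182 off -0.9253478940611436
toolyaw 10.559946925111184
```

Request:
play_rows:
  plan:
    - [0.001,-0.002,0.07,0,0,0]
    - [0,0,0.07,0,0,0]
    - [0,0,0.05,0,0,0]
    - [0,0,0.016,0,0,0]
    - [0,0,0,0,0,0]

```text
clock: 13.7
tool_pos: [452.0, -264.3, 51.4]
eef_rot: [0.0, 0.996, 0.091, 0.0]
ft_force: [-0.3, -0.3, -0.4]
width: 0.999
finger_force: 0.0
```

Request:
play_rows:
  plan:
    - [0,0,0,0,0,0]
    - [0,0,0,0,0,0]
    - [0,0,0,0,0,0]

```text
clock: 14.0
tool_pos: [452.6, -264.3, 51.9]
eef_rot: [0.001, 0.996, 0.092, 0.001]
ft_force: [0.7, 0.2, -0.6]
width: 1.003
finger_force: 0.0
```

```bash
python3 - <<'E'
from h import *
s=sense();print(np.round(s['tool_pos'],2),np.round(s['eef_rot'],4),np.round(s['ft_force'],2))
E
```

```text
[ 452.64 -264.28   51.93] [7.000e-04 9.958e-01 9.170e-02 7.000e-04] [ 0.68  0.23 -0.61]
```

Exact. Close with 48 N.

Request:
play_rows:
  plan:
    - [0,0,0,0,0,0]
    - [0,0,0,0,0,0]
    - [0,0,0,0,0,0]
    - [0,0,0,0,0,0]
    - [0,0,0,0,0,0]
  claw: 0
  squeeze: 48

```text
clock: 14.5
tool_pos: [452.0, -263.9, 50.9]
eef_rot: [-0.0, 0.996, 0.092, -0.0]
ft_force: [-1.5, 0.3, 0.8]
width: 0.613
finger_force: 5.8
```

Request:
play_rows:
  plan:
    - [0,0,0,0,0,0]
    - [0,0,0,0,0,0]
    - [0,0,0,0,0,0]
    - [0,0,0,0,0,0]
    - [0,0,0,0,0,0]

```text
clock: 15.0
tool_pos: [452.2, -264.0, 50.9]
eef_rot: [0.0, 0.996, 0.092, 0.0]
ft_force: [-1.2, -0.6, 1.4]
width: 0.388
finger_force: 47.8
```

```bash
python3 - <<'E'
from h import *
s=sense();print(np.round(s['tool_pos'],2),np.round(s['eef_rot'],4),np.round(s['ft_force'],2),s['wrist_torque'],s['width']*92)
E
```

```text
[ 452.22 -263.98   50.95] [1.000e-04 9.958e-01 9.170e-02 0.000e+00] [-1.19 -0.64  1.39] [-0.12084681  0.15974795  0.03505359] 35.67690888964472
```

Request:
play_rows:
  plan:
    - [0,0,-0.01,0,0,0]
    - [0,0,-0.02,0,0,0]
    - [0,0,-0.04,0,0,0]
    - [0,0,-0.06,0,0,0]
    - [0,0,-0.06,0,0,0]

```text
clock: 15.5
tool_pos: [452.0, -263.6, 127.9]
eef_rot: [-0.0, 0.996, 0.092, -0.0]
ft_force: [0.3, -0.6, -2.1]
width: 0.386
finger_force: 47.8
```

Request:
play_rows:
  plan:
    - [0,0,-0.06,0,0,0]
    - [0,0,-0.04,0,0,0]
    - [0,0,-0.01,0,0,0]
    - [0,0,0,0,0,0]
    - [0,0,0,0,0,0]

```text
clock: 16.0
tool_pos: [451.7, -263.5, 170.1]
eef_rot: [-0.001, 0.996, 0.092, -0.001]
ft_force: [0.4, 0.2, -2.9]
width: 0.389
finger_force: 47.8
```

```bash
python3 - <<'E'
from h import *
s,p=look('w10.png',['ring'])
print(s['ft_force'],s['wrist_torque'],s['width']*92)
np.savez('w10.npz',cl=cloud(p,s),im=p['image'])
E
```

```text
[ 451.7 -263.5  170.1] [-5.000e-04  9.958e-01  9.170e-02 -6.000e-04] 16.0
ring []
[ 0.40745566  0.17250186 -2.89215375] [-0.05382551  0.13850617  0.044821  ] 35.75881049512371
```

View pics/w10.png

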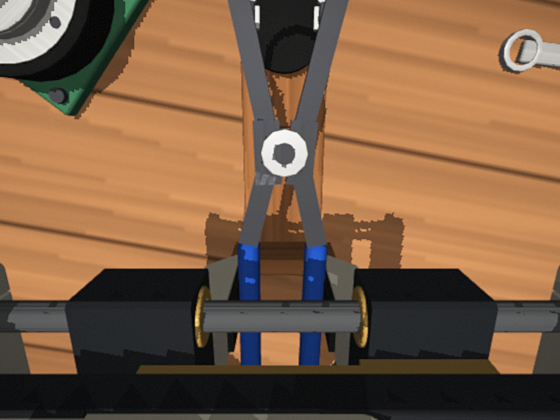

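```bash
python3 - <<'E'
from h import *
d=np.load('w10.npz');cl=d['cl'];im=d['im'].astype(int)
a=np.radians(10.52);u=np.array([np.cos(a),np.sin(a)]);n=np.array([-u[1],u[0]]);m=np.array([451.7,-263.5])
def tv(P): return np.c_[(P[:,:2]-m)@u,(P[:,:2]-m)@n,P[:,2]]
# pivot: bright ring
P=cl[120:190,250:320].reshape(-1,3);I=im[120:190,250:320].reshape(-1,3);Q=P[I.min(1)>170];print('pivot',tv(Q).mean(0),cv2.minEnclosingCircle(tv(Q)[:,:2].astype(np.float32)))
# lugs
P=cl[0:35,240:335].reshape(-1,3);I=im[0:35,240:335].reshape(-1,3);k=(I.min(1)>170)&(P[:,2]>100);Q=tv(P[k]);print('lugs',len(Q))
for g in(1,-1):
    q=Q[Q[:,1]*g>0];print(q.mean(0),q.min(0),q.max(0))
# jaws grey & blue per t bins
P=tv(cl.reshape(-1,3));I=im.reshape(-1,3);k=np.isfinite(P).all(1)&(P[:,2]>150)&(abs(P[:,1])<40)&(P[:,0]>30)&(P[:,0]<125)
P=P[k]
for t in range(20,125,10):
    q=P[abs(P[:,0]-t)<3];
    if len(q): print(t,len(q),'mid',(q[:,1].min()+q[:,1].max())/2,'z',np.median(q[:,2]))
B=tv(cl.reshape(-1,3));k=np.isfinite(B).all(1)&(I[:,2]>I[:,0]+50)&(I[:,2]>90)&(B[:,2]>140);B=B[k];print('blue',B[:,0].min(),B[:,0].max(),np.median(B[:,2]))
E
```

```text
pivot [nan nan nan] ((60.75857925415039, -0.35219714045524597), 8.695393562316895)
lugs 176
[116.6139317   11.62188776 143.82281548] [112.99229996  10.82740465 142.20659188] [121.99942549  13.03909908 146.13562643]
[115.74150713 -14.41560776 144.58031843] [104.95568574 -17.576899   142.06555814] [122.20271577 -12.26245117 174.93776887]
30 3075 mid -0.0004964012808983398 z 246.1951823450631
40 613 mid 0.41952978828885534 z 181.9114670122308
50 785 mid 0.23759193828583136 z 181.82994259262375
60 981 mid -0.1009184871256883 z 182.87093324481918
70 982 mid -0.36692566055105846 z 181.65993683236397
80 738 mid -0.7233301261471681 z 180.4581362264169
90 804 mid -0.874961011903145 z 180.3640190015075
100 866 mid -0.9228426639584644 z 180.34737625042786
110 777 mid -1.1961622575109683 z 180.1718873996146
blue -33.91130609139408 24.306177986769686 182.9906698370881
```

Request:
play_rows:
  plan:
    - [0.008,-0.05,0,0,0,0]
    - [0.01,-0.08,0,0,0,0]
    - [0.01,-0.1,0,0,0,0]
    - [0.01,-0.1,0,0,0,0]
    - [0.01,-0.08,0,0,0,0]

```text
clock: 16.6
tool_pos: [440.1, -97.1, 170.1]
eef_rot: [-0.001, 0.996, 0.092, -0.001]
ft_force: [1.3, 0.1, -1.9]
width: 0.39
finger_force: 47.8
```

Request:
play_rows:
  plan:
    - [0.01,-0.05,0,0,0,0]
    - [0,-0.013,0,0,0,0]
    - [0,0,0,0,0,0]
    - [0,0,0,0,0,0]
    - [0,0,0,0,0,0]

```text
clock: 17.1
tool_pos: [440.5, -74.6, 170.7]
eef_rot: [0.0, 0.996, 0.091, -0.0]
ft_force: [0.1, 0.2, -0.9]
width: 0.391
finger_force: 47.8
```

```bash
python3 - <<'E'
from h import *
s,p=look('w11.png',['hub','hub_rim'])
P=cloud(p,s).reshape(-1,3);P=P[np.isfinite(P).all(1)]
c=(578.6,-48.7)
disc(P,c,46,68,76);disc(P,c,70,53,60)
t=snapshot('top');d=snapshot('side')
for q,n in((t,'top'),(d,'side')):
    for k,z in(('ring',144),('shaft_top',120.5)): print(n,k,[(l['xy'],round(l['p'],2),np.round(atz(q,l['xy'],z),1)) for l in landmark_of(k,q)])
def prj(q,X):
    R,t=np.array(q['R']),np.array(q['t']);c=R@X+t;a=c[:2]/c[2];a=a*(1+q['k1']*(a@a));return a*[q['fx'],q['fy']]+[q['cx'],q['cy']]
out=[]
for q in(t,d):
    x,y=prj(q,np.array([578.6,-48.7,130])).astype(int);x0,y0=x-35,y-26
    out.append(cv2.resize(q['image'][y0:y0+52,x0:x0+70],None,fx=5.5,fy=5.5,interpolation=cv2.INTER_CUBIC));print(x0,y0)
cv2.imwrite('pics/c1.png',cv2.cvtColor(np.hstack(out),cv2.COLOR_RGB2BGR))
E
```

```text
[440.5 -74.6 170.7] [ 1.000e-04  9.958e-01  9.110e-02 -1.000e-04] 17.1
hub [(array([282.,  29.]), 0.72, array([579. , -48.8,   0. ]))]
hub_rim [(array([281.,   4.]), 0.76, array([578.4, -48.5,  70. ]))]
68 2301 72.8 [553.9 -48.1  72.8] ((575.478759765625, -49.50613784790039), 41.73963928222656)
53 7220 56.4 [551.6 -52.2  56.3] ((577.1488647460938, -48.94377899169922), 64.24603271484375)
top ring [([308.9, 181.1], 0.46, array([573.1, -48.1, 144. ]))]
top shaft_top [([454.6, 309.6], 0.89, array([ 236.5, -442.4,  120.5])), ([310.5, 179.7], 0.72, array([581.3, -53.6, 120.5])), ([107.6, 196.2], 0.61, array([528.1, 497.7, 120.5])), ([306.2, 184.5], 0.49, array([567.9, -42.1, 120.5]))]
side ring [([303.7, 185.6], 0.53, array([440.4, -79.7, 144. ])), ([261.1, 187.2], 0.49, array([581.4, -57. , 144. ]))]
side shaft_top [([261.8, 194.1], 0.87, array([578.9, -49.8, 120.5])), ([363.4, 128.8], 0.61, array([ 233.9, -508.1,  120.5]))]
273 154
226 166
```

View pics/c1.png

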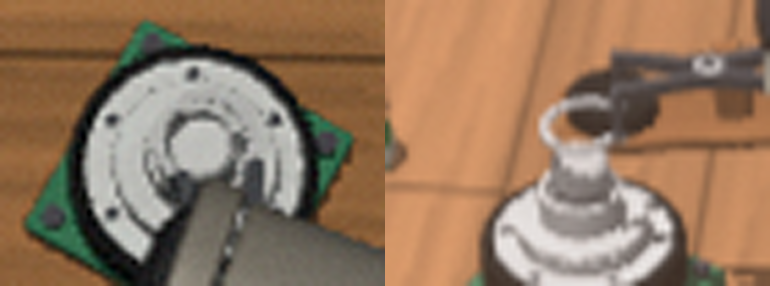

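Request:
play_rows:
  plan:
    - [0,-0.003,0,0,0,0]
    - [0,0,0.03,0,0,0]
    - [0,0,0,0,0,0]
    - [0,0,0,0,0,0]

```text
clock: 17.95
tool_pos: [440.1, -72.3, 158.9]
eef_rot: [-0.0, 0.996, 0.092, -0.0]
ft_force: [-1.4, 0.2, -1.6]
width: 0.387
finger_force: 47.8
```

```bash
cat > rel.py <<'E'
from h import *
from scipy.optimize import least_squares
def rel(f):
    s,p=look(f,[]);cl=cloud(p,s);im=p['image'].astype(int)
    a=2*np.arctan2(s['eef_rot'][2],s['eef_rot'][1]);u=np.array([np.cos(a),np.sin(a)]);n=np.array([-u[1],u[0]]);m=s['tool_pos'][:2]
    P=cl.reshape(-1,3);I=im.reshape(-1,3);T=np.c_[(P[:,:2]-m)@u,(P[:,:2]-m)@n,P[:,2]-s['tool_pos'][2]]
    rr=np.repeat(np.arange(420),560)
    ok=np.isfinite(T).all(1)
    # lugs: ring top, z rel ~ -26
    k=ok&(I.min(1)>150)&(T[:,2]>-32)&(T[:,2]<-20)&(T[:,0]>108)&(T[:,0]<126)
    for g in(1,-1):
        q=T[k&(T[:,1]*g>0)];print('lug',len(q),np.round(q.mean(0),2),np.round(q.min(0),1),np.round(q.max(0),1)) if len(q) else 0
    # jaws near tips
    for t in(90,100,108):
        q=T[ok&(abs(T[:,0]-t)<2)&(abs(T[:,1])<35)&(T[:,2]>5)&(T[:,2]<20)];print('jaw',t,np.round([(q[:,1].min()+q[:,1].max())/2,np.median(q[:,2])],2))
    for z,r in((57,65),(73,42)):
        q=T[ok&(abs(P[:,2]-z)<3)&(np.hypot(P[:,0]-578.6,P[:,1]+48.7)<r+6)&(rr<260)]
        if len(q)<50: continue
        h=cv2.convexHull(q[:,:2].astype(np.float32))[:,0]
        h=h[(h[:,0]<q[:,0].max()-5)]
        w=least_squares(lambda c:np.hypot(h[:,0]-c[0],h[:,1]-c[1])-r,[140,0],loss='soft_l1',f_scale=.5);print('hub',z,len(h),np.round(w.x,2),np.round(w.cost,2))
    return s,p,T
E
python3 -c "
from rel import *
s,p,T=rel('w12.png')
cv2.imwrite('pics/c2.png',cv2.resize(cv2.cvtColor(p['image'][0:140,160:400],cv2.COLOR_RGB2BGR),None,fx=3.3,fy=3.3))
"
```

```text
[440.1 -72.3 158.9] [-1.000e-04  9.958e-01  9.180e-02 -2.000e-04] 17.95
lug 67 [117.04  11.57 -26.1 ] [113.   10.8 -27.9] [122.   13.5 -20.8]
lug 119 [115.85 -14.41 -25.98] [111.  -17.7 -28.3] [122.3 -13.2 -21. ]
jaw 90 [-0.76 10.37]
jaw 100 [-1.03 10.32]
jaw 108 [-1.18 10.22]
hub 57 30 [141.4   -2.16] 2.15
hub 73 24 [141.23  -2.22] 0.32
```

View pics/c2.png

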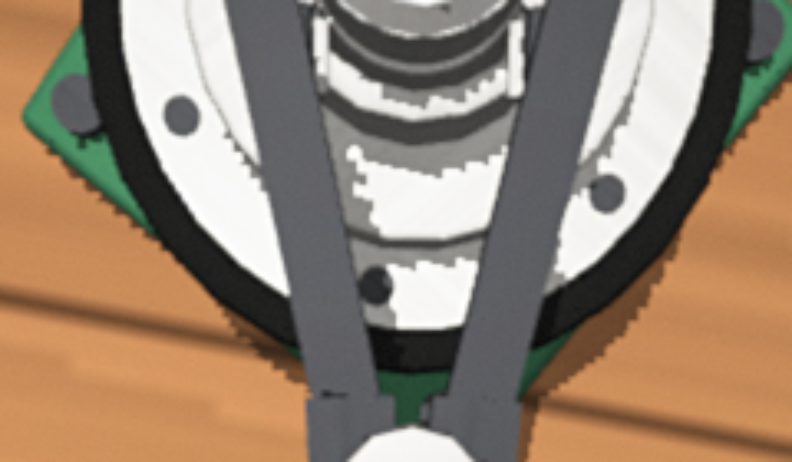

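Request:
play_rows:
  plan:
    - [0.001,0,0.01,0,0,0]
    - [0,0,0.0125,0,0,0]
    - [0,0,0.0125,0,0,0]
    - [0,0,0,0,0,0]
    - [0,0,0,0,0,0]

```text
clock: 18.5
tool_pos: [440.5, -72.3, 144.7]
eef_rot: [-0.0, 0.996, 0.092, -0.0]
ft_force: [0.2, 0.3, -1.7]
width: 0.389
finger_force: 47.8
```

```bash
python3 -c "
from rel import *
s,p,T=rel('w13.png');print(s['ft_force'],s['wrist_torque'])"
```

```text
[440.5 -72.3 144.7] [-0.000e+00  9.958e-01  9.170e-02 -2.000e-04] 18.5
lug 63 [118.24   9.89 -26.67] [113.9   0.  -30.3] [122.9  13.5 -21.9]
lug 143 [116.83 -13.07 -26.35] [110.7 -17.7 -31.7] [123.3  -0.  -22.5]
jaw 90 [-0.87 10.43]
jaw 100 [-0.99 10.42]
jaw 108 [-1.22 10.31]
hub 57 37 [141.12  -1.99] 2.71
hub 73 26 [140.79  -2.07] 0.28
[ 0.23020096  0.29811663 -1.72317051] [-0.02646765  0.09172988  0.04175359]
```

Good: aligned within 0.5 mm. Continue.

Request:
play_rows:
  plan:
    - [0,0,0.01,0,0,0]
    - [0,0,0.01,0,0,0]
    - [0,0,0.01,0,0,0]
    - [0,0,0,0,0,0]
    - [0,0,0,0,0,0]

```text
clock: 19.05
tool_pos: [440.6, -72.3, 132.8]
eef_rot: [-0.0, 0.996, 0.092, -0.0]
ft_force: [0.2, -0.7, -0.8]
width: 0.388
finger_force: 47.8
```

```bash
python3 -c "
from rel import *
s,p,T=rel('w14.png');print(s['ft_force'],s['wrist_torque'])"
```

```text
[440.6 -72.3 132.8] [-0.000e+00  9.958e-01  9.170e-02 -1.000e-04] 19.05
lug 67 [116.68  11.5  -26.  ] [111.6  10.8 -28.1] [122.3  13.5 -22. ]
lug 121 [116.15 -14.49 -25.98] [110.8 -17.7 -30.1] [122.2 -13.2 -21.8]
jaw 90 [-0.9  10.44]
jaw 100 [-0.88 10.34]
jaw 108 [-1.08 10.32]
hub 57 35 [140.96  -1.98] 1.72
hub 73 28 [140.71  -2.13] 0.18
[ 0.19156395 -0.73674355 -0.76568239] [ 0.00260138  0.16148566 -0.01549685]
```

Request:
play_rows:
  plan:
    - [0,0,0.009,0,0,0]
    - [0,0,0.008,0,0,0]
    - [0,0,0,0,0,0]
    - [0,0,0,0,0,0]
    - [0,0,0,0,0,0]

```text
clock: 19.6
tool_pos: [440.6, -72.4, 126.1]
eef_rot: [0.0, 0.996, 0.092, 0.0]
ft_force: [-0.1, 0.9, -1.5]
width: 0.386
finger_force: 47.8
```

```bash
python3 -c "
from rel import *
s,p,T=rel('w15.png');print(s['ft_force'],s['wrist_torque'])
f=[]
for i in range(5): snapshot('side');f.append(np.r_[sense()['ft_force'],sense()['wrist_torque']])
print(np.mean(f,0))
P=cloud(p,s).reshape(-1,3);P=P[np.isfinite(P).all(1)]
r=np.hypot(P[:,0]-578.6,P[:,1]+48.7)
h=np.histogram(P[r<30][:,2],np.arange(85,125));print([(int(z),int(n)) for z,n in zip(h[1],h[0]) if n>5])
"
```

```text
[440.6 -72.4 126.1] [1.000e-04 9.958e-01 9.180e-02 0.000e+00] 19.6
lug 251 [118.49   7.94 -29.98] [113.6   0.4 -32. ] [123.4  13.1 -22.1]
lug 282 [116.64 -10.4  -28.72] [110.9 -17.2 -32. ] [121.9  -0.  -21.2]
jaw 90 [-0.74 10.6 ]
jaw 100 [-1.02 10.55]
jaw 108 [-1.21 10.52]
hub 57 28 [140.83  -1.63] 1.27
hub 73 23 [140.54  -2.03] 0.23
[-0.09938354  0.85092422 -1.49194919] [-0.02205966  0.13261349  0.00798065]
[-0.02763689  0.08577378 -1.92654299  0.00583539  0.09178932  0.00625634]
[(85, 62), (86, 53), (87, 51), (88, 59), (89, 59), (90, 54), (91, 52), (92, 61), (93, 209), (94, 384), (95, 245), (96, 34), (97, 6), (98, 16), (99, 58), (100, 85), (101, 30), (102, 12), (103, 40), (104, 38), (105, 11)]
```

Request:
play_rows:
  plan:
    - [0,0,0.003,0,0,0]
    - [0,0,0.002,0,0,0]
    - [0,0,0,0,0,0]
    - [0,0,0,0,0,0]

```text
clock: 20.3
tool_pos: [440.6, -72.4, 124.1]
eef_rot: [0.0, 0.996, 0.092, -0.0]
ft_force: [0.1, -0.4, -1.9]
width: 0.388
finger_force: 47.8
```

```bash
python3 -c "
from h import *
s=sense();p=snapshot('wrist');print(s['tool_pos'],s['eef_rot'],s['width']*92)
P=cloud(p,s).reshape(-1,3);I=p['image'].reshape(-1,3);k=np.isfinite(P).all(1);P=P[k];I=I[k]
u=np.array([.983,.1826]);n=np.array([-u[1],u[0]]);m=s['tool_pos'][:2];t=(P[:,:2]-m)@u;v=(P[:,:2]-m)@n
a=P[(t>112)&(t<120)&(abs(v+1.3)>10)&(abs(v+1.3)<18)&(P[:,2]>96)&(P[:,2]<103)]
b=P[(t>110)&(t<125)&(abs(v+1.3)<8)&(P[:,2]>91)&(P[:,2]<97.5)]
print('lug',len(a),np.median(a[:,2]),'neck',len(b),np.median(b[:,2]))
f=[]
for i in range(8): f.append(np.r_[sense()['ft_force'],sense()['wrist_torque']]);q=snapshot('side')
print(np.round(np.mean(f,0),3))
out=q['image'][166:218,226:296];cv2.imwrite('pics/c3.png',cv2.cvtColor(cv2.resize(out,None,fx=8,fy=8,interpolation=cv2.INTER_CUBIC),cv2.COLOR_RGB2BGR))
"
```

```text
[440.60076294 -72.36465773 124.06193132] [ 2.92604082e-05  9.95782810e-01  9.17419950e-02 -3.92718983e-05] 35.666402893179956
lug 268 98.62365376984357 neck 623 94.45112388367647
[-0.19   0.371 -1.573  0.007  0.092 -0.016]
```

View pics/c3.png

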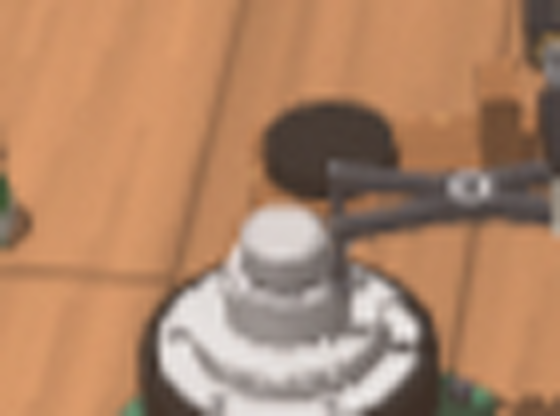

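```bash
python3 -c "
from workcell import *
print(job_done())"
```

```text
the job is handed in; nothing more can be done
None
```

I handed the job in at about 21 s: the cover sits home and level on the hub's rim and is released, and the spread ring is held around the stub about 1 mm above the cover's neck with the pliers squeezed to their stop.

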